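# Close the drill index

## Robot

A 6-joint arm with a two-finger parallel gripper is mounted at the origin on the work surface. World frame = base frame: x ahead of the robot, y to its left, z up, the work surface at z = 0. Lengths are in m, angles in rad, forces in N, time in s.
With the tool pointing down it reaches from about 0.3 to 0.85 m from the base axis. Payload 4.2 kg.
Tool frame: the origin (TCP) lies midway between the tips of the shut fingers; the grasp point (between the pads) lies 19 mm behind it (pinch_z is the distance from the TCP to the grasp point, in m); y points along the fingers, z is the direction in which the jaws open and shut, and the axes are right-handed (so a half turn about y gives the same grasp; the last joint's range is limited). The gripper opens to 91 mm and grips with 3 to 60 N. Pads are 32 mm wide; open, the fingers measure 118 mm over their backs; the gripper's body (76 mm by 178 mm) begins 60 mm behind the grasp point.
Start: joints at [-1.158, 0.32, 1.565, -0, 1.257, -0.02], TCP at [0.241, -0.522, 0.214] pointing down, gripper open.
Joint ranges: [-3.11, 3.11], [-0.84, 2.01], [0.21, 2.61], [-1.34, 4.49], [0.05, 2.63], [-2.56, 2.56]. Speed limits (rad/s): [2.57, 2.57, 3.14, 3.14, 3.14, 3.14].

## Interface

Orientations are given as a rotation vector (axis times angle).
In Python, from cell import * gives the robot as it stands.
- The arm moves only by the tool carry_out, never from a script. Its argument "targets" is a list of rows, each a list of 6 numbers: the shift along the tool's x, y, z in mm, then the turn, a rotation vector about the tool's x, y, z in units of 5 degrees (1.0 is 5 degrees). A call has exactly 5 rows; each row shifts and turns the pose as measured when the row begins, along the tool's axes as they then stand; what a row does not reach is not made up. A row lasts 1/12 s, in which the tool goes at most 41.7 mm and 7.16 degrees, less where a joint would pass 70% of its speed; a pose out of reach is approached as far as the arm can. A call with a gripper value outside its range is refused whole. "hand" is the finger opening in mm, from 0 to 91.2, set as the call begins (left out, the last holds). The fingers move at their own pace and stop on an object; "force" is the grip in N (left out, the last holds). Time passes only in rows, so rows that do not move let the fingers close, or fill a call up. It gives the time, the measured TCP pose, the force and the opening at its end, in the units of the state.
- read_state(): the state, without advancing time (a new reading comes with each control period).
- snapshot(name): name is "scene" or "top"; returns a dict with "image" (384x512x3 uint8, red, green, blue), "fx", "fy", "cx", "cy" (pixels), "R" (3x3) and "t" (3): a world point X has camera coordinates R X + t. Camera axes: x right, y down, z forward; pixel columns grow to the right and rows downward; lengths in m; the calibration is good to about 2 mm. A picture is of the moment at which its call begins. There is no depth.
- hand_in(): hands the job in, once; it reports no verdict.
The state is a dict: "time": time; "qpos": joint angles; "joint_velocities": joint speeds; "joint_efforts": joint torques, N m; "tcp_pos": TCP position; "tool_rot": TCP orientation; "ft_force": force on the tool from outside, world axes, zero at the start; "wrist_torque": the same for the moment, N m; "opening": opening from 0.0 (shut) to 1.0 (fully open).
Only numpy, scipy, OpenCV 4.12 (cv2) and the standard library are available. Lean on these libraries where they do the work, as an engineer would, in place of code of your own. Each camera call takes 0.05 s, during which the arm holds its last target.

## Task

Close up the open drill-bit case, pushing with the fingers only: first fold the upright bit rack down flat into the case, and only then swing the hinged cover over it and press it fully shut. Nothing is to be picked up: the case stays standing where it is, and the oil bottle, drill chuck and engineer's square beside it are left alone.

Things in the scene. Friction and masses are not known exactly. Their poses are not given: they have to be found in the camera images.
- case: Lower shell of a grey sheet-steel drill index (drill-bit case), loose on the table, 160 deep (its x) x 190 wide (its y) x 40 mm high; 1.5 to 2.3 kg in all with rack, bits and cover. Origin: centre of its underside; its x axis points from the front (rack hinge side) to the back (cover hinge side), z up.
- rack_hinge (a point): Middle of the rack's hinge axis, fixed in the case: 62 mm in front of the case's centre and 24 mm above its underside. The axis runs along the case's y.
- rack_edge (a point): Middle of the rack's free edge (a 6 mm bead), 125 mm from its hinge axis. The rack is a grey sheet 172 mm wide, 3 mm thick. Its front face (upper once folded) carries two rails, 14 mm high, 22 and 46 mm from the hinge, and 12 fixed drill bits lying along it, up to 10 mm above the face; the bits end 52 (at the case's -y end) to 119 mm (+y end) from the hinge.
- rack (a joint): Angle of the rack in rad: 0 folded flat into the case, about 1.57 standing upright at the case's front; it folds backwards (towards the case's +x). Its hinge is stiff: the rack stays where it is left, and 2 to 3 N at its free edge moves it.
- cover_hinge (a point): Middle of the cover's hinge axis, fixed in the case: at the back rim, 80 mm behind the case's centre and 40 mm above its underside. The axis runs along the case's y.
- cover_edge (a point): Middle of the cover's free edge on its outer face. The cover is a grey shallow shell, 160 mm from hinge to free edge, 190 mm wide, 16 mm deep: shut, its outer (top) face lies 56 mm above the table, 16 mm above the hinge axis. Open, the outer face looks backwards (the case's +x). A thumb lip stands 7 mm out from the free edge.
- cover (a joint): Angle of the cover in rad: 0 shut, 1.95 open against its stop, leaning back past upright. Its hinge is stiff: the cover stays where it is left, and about 3 N near its free edge moves it.
- oil: Bystander: white cutting-oil bottle, 52 mm diameter, 135 mm tall, loose, standing off the case's +y end. Origin: centre of its underside.
- chuck: Bystander: steel drill chuck, 43 mm diameter, 77 mm tall, loose, standing off the case's -y end. Origin: centre of its underside.
- square: Bystander: small engineer's square lying flat off the case's -y end, further back than the chuck (stock 75 x 16 x 14 mm, blade 115 x 22 x 4 mm), loose. Origin: underside of the middle of the stock; the stock lies along its x, the blade runs to its +y, which points away from the case.

How it is judged:
On the way, in this order (a step that is already met when the one before it is completed fails the run):
1. the rack is folded flat into the case while the cover still stands open (value of joint rack below 0.1 rad and value of joint cover above 1.2 rad), for 0.1 s.
2. the cover is shut over the folded rack (value of joint cover below 0.04 rad and value of joint rack below 0.1 rad), for 0.2 s.
At the end, for the whole second after the job is handed in: The rack lies flat in the case (within 0.1 rad) and the cover is shut over it (within 0.04 rad, 6 mm at the free edge); the case stands flat and still within 20 mm of where it was; oil bottle, chuck and square are within 20 mm of where they were (all of step 2 and angle between case's own z axis and vertical below 0.05 rad and distance of each of case, oil, chuck, square from where it was at the start of the episode below 0.02 m and linear speed of case below 0.01 m/s); the robot touches nothing.
It fails at once if the cover is swung towards shut before the rack has been folded down (value of joint cover below 1.2 rad and value of joint rack above 0.2 rad).
It fails at once if the case is lifted or tipped (height (world z) of case above 0.012 m or angle between case's own z axis and vertical above 0.12 rad).
It fails at once if the case is dragged away (distance of case from where it was at the start of the episode above 0.02 m).
It fails at once if a bystander is knocked or lifted (distance of any of oil, chuck, square from where it was at the start of the episode above 0.02 m or angle between any of oil, chuck's own z axis and vertical above 0.3 rad).
It fails at once if the arm or the gripper's body, not the fingers, pushes the case, rack or cover (contact force between the arm and case above 8 N).
It also fails if it takes over 67 s, if anything falls off the work surface, if the arm or the gripper's body presses on something with over 40 N, if the wrist force passes 120 N, or if a joint passes its speed limit or range.

## Working session

There is one attempt and no reset: what is moved stays moved. The work goes in short steps, Python scripts to look and compute and a tool call to move; the robot and the scene stay as the last step left them, time stands still between calls to the robot, and variables do not carry over. Pictures are saved under pics/ and viewed, and the job is handed in when it is done.

Besides the shell and the picture viewer there is one more tool, called after "Call:" by a JSON object that holds its "op" and its "data". carry_out: Moves the arm, as the interface text tells. Its arguments: {"type":"object","properties":{"targets":{"type":"array"},"hand":{"type":"number"},"force":{"type":"number"}},"required":["targets"]}

```bash
ls; mkdir -p pics
python3 - <<'E'
from cell import *
import cv2,json,numpy as np
s=read_state();print(s)
for n in("scene","top"):
    d=snapshot(n);cv2.imwrite(f"pics/{n}0.png",d["image"][:,:,::-1])
    print(n,d["fx"],d["fy"],d["cx"],d["cy"],np.array(d["R"]).tolist(),d["t"])
    np.savez(f"{n}_cal.npz",**{k:np.array(v) for k,v in d.items()})
E
```

```text
pics
{'time': 0.0, 'qpos': array([-1.15797291e+00,  3.20292378e-01,  1.56564247e+00, -1.65254320e-05,
        1.25739116e+00, -1.99913423e-02]), 'joint_velocities': array([-1.36699158e-03, -4.54604305e-04, -2.85873521e-04,  7.31350301e-05,
        1.19791743e-03,  3.33014841e-04]), 'joint_efforts': array([-8.54435712e-06, -4.12454832e+01, -2.31980073e+01,  7.26207113e-02,
        4.55174118e-02, -1.62525362e-04]), 'tcp_pos': array([ 0.24097527, -0.5215307 ,  0.21313419]), 'tool_rot': array([-0.43615399,  1.98393469, -1.9804906 ]), 'ft_force': array([ 0.31675007, -0.28258028,  0.29985479]), 'wrist_torque': array([0.00594938, 0.01039266, 0.0134097 ]), 'opening': 0.9993453962992813}
scene 352.506501643953 352.506501643953 254.00928108488355 187.05623653305315 [[-0.7769226558723118, 0.6295271120838299, 0.009316756072058978], [0.5432508092812455, 0.6777787082770538, -0.4954740970238104], [-0.3182290763075954, -0.3798837160996522, -0.8685727472323396]] [ 0.3780282  -0.32875425  0.97761774]
top 445.9810996218978 445.9810996218978 255.4881572618161 190.96961250188113 [[-0.020628142563832722, -0.9997870797967687, 0.0005242192443975489], [-0.9798940110333645, 0.020113617218289685, -0.19850231621656303], [0.19844950711783205, -0.004608413376219866, -0.9801002783648435]] [0.07229026 0.57341901 1.0368906 ]
```

View pics/scene0.png

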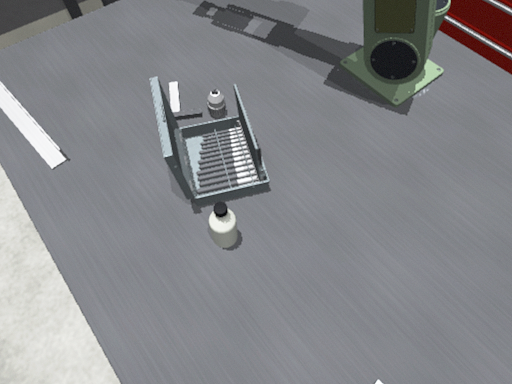

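View pics/top0.png

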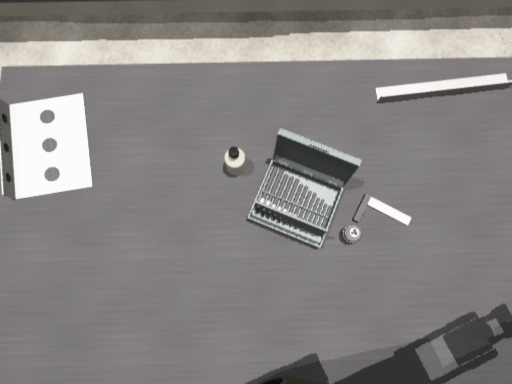

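Run:
```python
import cv2,numpy as np
for n,(x0,x1,y0,y1) in {"scene":(140,290,70,260),"top":(215,425,115,265)}.items():
    d=np.load(f"{n}_cal.npz");print(n,-d["R"].T@d["t"])
    im=d["image"][y0:y1,x0:x1,::-1];k=3 if n=="scene" else 3.7
    cv2.imwrite(f"pics/{n}0z.png",cv2.resize(im,None,fx=k,fy=k,interpolation=cv2.INTER_CUBIC))
```

```text
scene [0.78340107 0.35622469 0.68272092]
top [0.35761064 0.06551976 1.13004387]
```

View pics/scene0z.png

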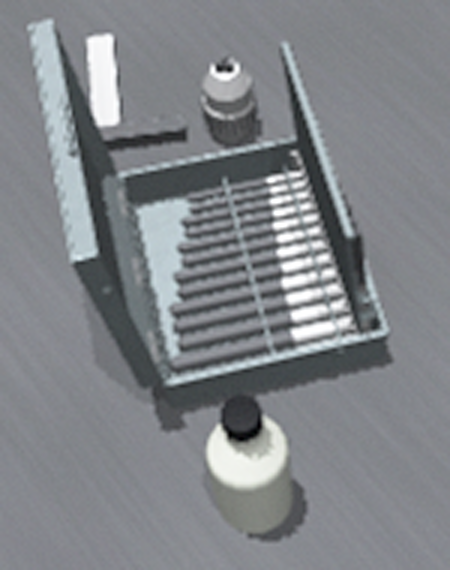

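View pics/top0z.png

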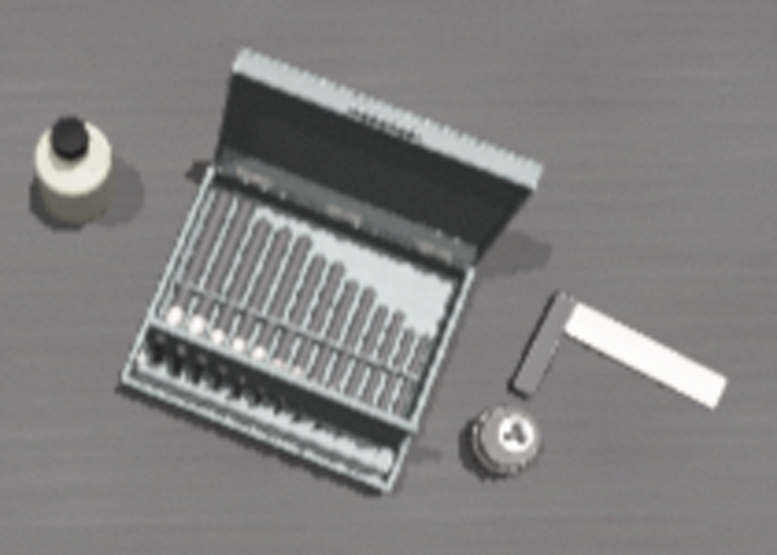

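```bash
cat > h.py <<'E'
import numpy as np,cv2
C={n:np.load(f"{n}_cal.npz") for n in("scene","top")}
def ray(n,p):
    d=C[n];v=np.array([(p[0]-d["cx"])/d["fx"],(p[1]-d["cy"])/d["fy"],1.]);v=d["R"].T@v
    return -d["R"].T@d["t"],v/np.linalg.norm(v)
def plane(n,p,z):
    o,v=ray(n,p);return o+v*(z-o[2])/v[2]
def tri(p,q):
    o1,v1=ray("scene",p);o2,v2=ray("top",q)
    s=np.linalg.lstsq(np.c_[v1,-v2],o2-o1,rcond=None)[0]
    a=o1+s[0]*v1;b=o2+s[1]*v2
    return (a+b)/2,np.linalg.norm(a-b)
def proj(n,X):
    d=C[n];c=d["R"]@np.array(X)+d["t"];return np.array([c[0]/c[2]*d["fx"]+d["cx"],c[1]/c[2]*d["fy"]+d["cy"]])
T=lambda x,y:(x/3.7+215-.36,y/3.7+115-.36)
S=lambda x,y:(x/3+140-.33,y/3+70-.33)
E
python3 - <<'E'
from h import *
np.set_printoptions(precision=4,suppress=True)
r=dict(fl=T(122,380),fr=T(388,488),br=T(472,268),bl=T(208,172))
P={k:plane("top",v,.04) for k,v in r.items()}
for k in P:print(k,P[k])
for a,b in("fl fr","bl br","fl bl","fr br"): pass
for a,b in(("fl","fr"),("bl","br"),("fl","bl"),("fr","br")):
    v=P[b]-P[a];print(a,b,np.linalg.norm(v),np.degrees(np.arctan2(v[1],v[0])))
print("ctr",sum(P.values())/4)
print("front-left scene/top",tri(S(387,330),T(122,380)))
print("back-left",tri(S(165,385),T(208,172)))
print("cover far corner -y top",tri(S(42,22),T(542,165)),"; +y",tri(S(85,262),T(238,52)))
print("rack edge +y",tri(S(352,235),T(150,330)),"-y",tri(S(287,44),T(417,430)))
for k,s,t,z in(("oil",(240,405),(70,130),.135),("chuck",(225,65),(517,432),.077)):
    print(k,tri(S(*s),T(*t)),plane("top",T(*t),z))
print("square stock",plane("top",T(540,345),.014), "near end",plane("top",T(520,390),.014),plane("top",T(562,297),.014))
E
```

```text
fl [0.5124 0.0812 0.04  ]
fr [ 0.4373 -0.0925  0.04  ]
br [ 0.5838 -0.1564  0.04  ]
bl [0.6545 0.02   0.04  ]Traceback (most recent call last):
  File "<stdin>", line 6, in <module>
ValueError: too many values to unpack (expected 2)
```

Run:
```python
from h import *
np.set_printoptions(precision=4,suppress=True)
r=dict(fl=T(122,380),fr=T(388,488),br=T(472,268),bl=T(208,172))
P={k:plane("top",v,.04) for k,v in r.items()}
for a,b in(("fl","fr"),("bl","br"),("fl","bl"),("fr","br")):
    v=P[b]-P[a];print(a,b,np.linalg.norm(v),np.degrees(np.arctan2(v[1],v[0])))
print("ctr",sum(P.values())/4)
print("front-left scene/top",tri(S(387,330),T(122,380)))
print("back-left",tri(S(165,385),T(208,172)))
print("cover far corner -y top",tri(S(42,22),T(542,165)),"; +y",tri(S(85,262),T(238,52)))
print("rack edge +y",tri(S(352,235),T(150,330)),"-y",tri(S(287,44),T(417,430)))
for k,s,t,z in(("oil",(240,405),(70,130),.135),("chuck",(225,65),(517,432),.077)):
    print(k,tri(S(*s),T(*t)),plane("top",T(*t),z))
print("square stock",plane("top",T(540,345),.014), "near end",plane("top",T(520,390),.014),plane("top",T(562,297),.014))
```

```text
fl fr 0.18919415775757006 -113.41176518683629
bl br 0.19002541721537689 -111.83525745088048
fl bl 0.1546831201636409 -23.306977863414904
fr br 0.15991150846730728 -23.582470074642313
ctr [ 0.547  -0.0369  0.04  ]
front-left scene/top (array([0.5124, 0.081 , 0.0407]), np.float64(0.00034422836276522733))
back-left (array([0.6573, 0.0183, 0.0356]), np.float64(0.0043353243889062525))
cover far corner -y top (array([ 0.6071, -0.165 ,  0.2019]), np.float64(0.008566886223114854)) ; +y (array([0.6827, 0.0083, 0.198 ]), np.float64(0.0048775932632562176))
rack edge +y (array([0.5285, 0.061 , 0.1461]), np.float64(0.0031715687527941227)) -y (array([ 0.4628, -0.0951,  0.1481]), np.float64(0.0018254090231327581))
oil (array([0.6542, 0.11  , 0.1439]), np.float64(0.001956510976648205)) [0.6576 0.1097 0.135 ]
chuck (array([ 0.4685, -0.1721,  0.0712]), np.float64(0.0015529801893619157)) [ 0.4685 -0.1713  0.077 ]
square stock [ 0.5344 -0.2051  0.014 ] near end [ 0.5037 -0.1894  0.014 ] [ 0.5675 -0.2225  0.014 ]
```

Run:
```python
import cv2,numpy as np
out=[]
for n,(x0,x1,y0,y1) in {"scene":(145,275,70,170),"top":(270,370,120,200)}.items():
    d=np.load(f"{n}_cal.npz")
    im=d["image"][y0:y1,x0:x1,::-1];k=6
    im=cv2.resize(im,None,fx=k,fy=k,interpolation=cv2.INTER_CUBIC)
    im=cv2.convertScaleAbs(im,alpha=1.3,beta=10)
    for i in range(0,x1-x0,10): cv2.putText(im,str(x0+i),(i*k,10),0,.35,(0,255,255)); cv2.line(im,(i*k,12),(i*k,18),(0,255,255))
    for i in range(0,y1-y0,10): cv2.putText(im,str(y0+i),(0,i*k+4),0,.35,(0,255,255))
    cv2.imwrite(f"pics/{n}0y.png",im)
```

```text
(no output)
```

View pics/scene0y.png

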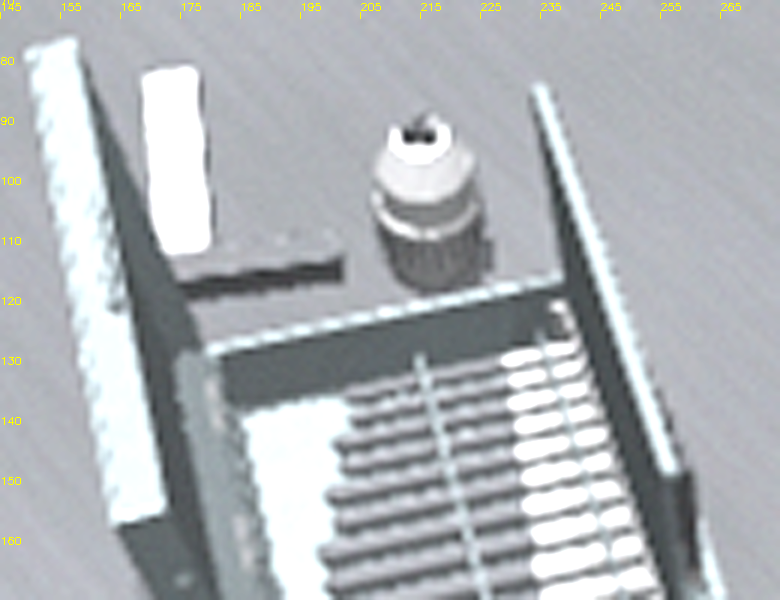

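View pics/top0y.png

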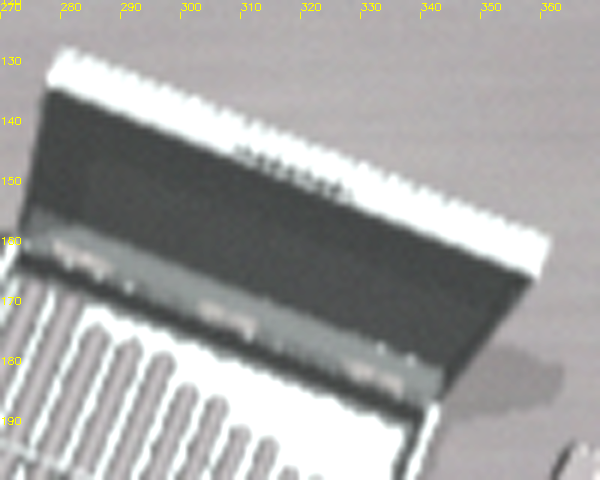

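Run:
```python
from h import *
np.set_printoptions(precision=4,suppress=True)
s=lambda x,y:(x/6+145-.42,y/6+70-.42)
t=lambda x,y:(x/6+270-.42,y/6+120-.42)
yaw=np.radians(-23.0);R=np.array([[np.cos(yaw),-np.sin(yaw)],[np.sin(yaw),np.cos(yaw)]]);c=np.array([.547,-.037])
for n,a,b in(("out-y",(25,52),(550,238)),("out+y",(112,523),(62,47)),("in-y",(75,40),(535,278)),("in+y",(165,512),(48,88))):
    X,g=tri(s(*a),t(*b));print(n,X,g,"case:",R.T@(X[:2]-c),X[2])
for n,a,b in(("rack-y",(540,85),T(417,430)),("rack+y",(675,468),T(150,330))):
    X,g=tri(s(*a),b);print(n,X,g,"case:",R.T@(X[:2]-c),X[2])
def w(x,y,z):
    return np.r_[c+R@[x,y],z]
for th in(1.55,1.65,1.75,1.95):
  for o in(0,.016):
    ex=.08-.16*np.cos(th)+o*np.sin(th);ez=.04+.16*np.sin(th)+o*np.cos(th)
    print(th,o,[proj(n,w(ex,y,ez)) for n in("scene","top") for y in(-.095,.095)])
```

```text
out-y [ 0.6118 -0.1693  0.197 ] 0.0002538133930499044 case: [ 0.1113 -0.0964] 0.19701937920141316
out+y [0.6872 0.0048 0.1982] 0.0007437941336278293 case: [0.1127 0.0933] 0.19820679998856422
in-y [ 0.5969 -0.1627  0.1981] 2.00702217066802e-05 case: [ 0.095  -0.0962] 0.19813551157379836
in+y [0.6729 0.0099 0.1961] 0.0005914176593584516 case: [0.0975 0.0923] 0.19610257828462505
rack-y [ 0.4632 -0.0955  0.1495] 3.4365564345839734e-05 case: [-0.0542 -0.0866] 0.14945534484718181
rack+y [0.5284 0.061  0.1473] 0.0032055701988674213 case: [-0.0554  0.0829] 0.14729087100472488
1.55 0 [array([166.4988,  74.1334]), array([184.5287, 152.1059]), array([355.607 , 173.1791]), array([273.1323, 141.6289])]
1.55 0.016 [array([158.1374,  75.5769]), array([174.9606, 154.118 ]), array([358.0967, 166.4315]), array([275.8089, 135.063 ])]
1.65 0 [array([158.2372,  75.897 ]), array([175.0558, 154.3941]), array([358.0112, 166.5295]), array([275.7907, 135.1847])]
1.65 0.016 [array([150.0514,  77.9863]), array([165.6437, 156.9669]), array([360.3076, 160.0407]), array([278.4059, 128.9223])]
1.75 0 [array([150.2008,  78.2943]), array([165.7973, 157.2275]), array([360.2092, 160.1757]), array([278.3726, 129.0797])]
1.75 0.016 [array([142.3234,  80.9962]), array([156.703 , 160.3177]), array([362.2816, 154.0363]), array([280.8894, 123.2071])]
1.95 0 [array([135.3183,  84.8266]), array([148.5526, 164.3289]), array([363.8758, 148.6982]), array([283.1654, 118.2105])]
1.95 0.016 [array([128.4241,  88.6016]), array([140.5418, 168.2759]), array([365.4303, 143.4901]), array([285.3868, 113.3349])]
```

```bash
cat >> h.py <<'E'
from scipy.spatial.transform import Rotation as Ro
yaw=np.radians(-23.0);cs,sn=np.cos(yaw),np.sin(yaw)
CX=np.array([cs,sn,0]);CY=np.array([-sn,cs,0]);CZ=np.array([0,0,1.])
C0=np.array([.546,-.0385,0])
def w(x,y,z): return C0+(CX*x+CY*y+CZ*z)/1000
def rot(tilt,sgn=1):
    t=np.radians(tilt);a=CX*np.sin(t)-CZ*np.cos(t);z=sgn*CY;return np.c_[np.cross(a,z),a,z]
def plan(s,target=None,tilt=None,sgn=1):
    Rt=Ro.from_rotvec(s["tool_rot"]);p=s["tcp_pos"]
    d=p-C0;print("t %.2f"%s["time"],"case xyz",np.round([d@CX*1e3,d@CY*1e3,p[2]*1e3],1),"ft case",np.round([s["ft_force"]@CX,s["ft_force"]@CY,s["ft_force"][2]],1),"open",round(s["opening"],2),"q",np.round(s["qpos"],2))
    if tilt is not None:
        rv=(Rt.inv()*Ro.from_matrix(rot(tilt,sgn))).as_rotvec();print("turn units",np.round(np.degrees(rv)/5,2))
    if target is not None:
        print("shift mm",np.round(Rt.inv().apply(w(*target)-p)*1e3,1))
    print("tool axes x,y,z in case:",np.round(np.array([CX,CY,CZ])@Rt.as_matrix(),2).T.tolist())
E
python3 - <<'E'
from h import *
from cell import *
s=read_state()
plan(s,(-150,-30,220),25,1);plan(s,None,25,-1)
E
```

```text
t 0.10 case xyz [ -92.  -563.8  213.2] ft case [0.  0.2 0.3] open 1.0 q [-1.16  0.32  1.57  0.    1.26 -0.02]
turn units [  5.76 -25.93  -2.57]
shift mm [-356.5   -6.1 -401.6]
tool axes x,y,z in case: [[-0.67, -0.74, -0.0], [-0.0, 0.0, -1.0], [0.74, -0.67, -0.0]]
t 0.10 case xyz [ -92.  -563.8  213.2] ft case [0.  0.2 0.3] open 1.0 q [-1.16  0.32  1.57  0.    1.26 -0.02]
turn units [2.1  9.4  4.71]
tool axes x,y,z in case: [[-0.67, -0.74, -0.0], [-0.0, 0.0, -1.0], [0.74, -0.67, -0.0]]
```

Call:
{"op": "carry_out", "data": {"targets": [[-25, 0, -25, 0, 0, 0], [-25, 0, -25, 0, 0, 0], [-25, 0, -25, 0, 0, 0], [-25, 0, -25, 0, 0, 0], [-25, 0, -25, 0, 0, 0]], "hand": 0, "force": 20}}

```text
time: 0.52
tcp_pos: [0.3015, -0.3555, 0.2094]
tool_rot: [-0.43, 1.992, -1.986]
ft_force: [0.4, 0.7, 0.0]
opening: 0.664
```

Call:
{"op": "carry_out", "data": {"targets": [[-25, 0, -25, 0, 0, 0], [-25, 0, -25, 0, 0, 0], [-25, 0, -25, 0, 0, 0], [-25, 0, -25, 0, 0, 0], [-25, 0, -25, 0, 0, 0]]}}

```text
time: 0.93
tcp_pos: [0.3642, -0.1812, 0.2082]
tool_rot: [-0.428, 1.998, -1.986]
ft_force: [0.3, -1.1, -0.1]
opening: 0.302
```

Run:
```python
from h import *
from cell import *
s=read_state()
plan(s,(-120,-30,210),25,-1)
```

```text
t 0.93 case xyz [-111.6 -202.4  208.2] ft case [ 0.7 -0.9 -0.1] open 0.3 q [-0.49  0.06  1.92  0.    1.17  0.66]
turn units [2.11 9.24 4.78]
shift mm [-120.5   -1.4 -123.7]
tool axes x,y,z in case: [[-0.68, -0.73, 0.0], [-0.01, 0.0, -1.0], [0.73, -0.68, -0.01]]
```

Call:
{"op": "carry_out", "data": {"targets": [[-24, 0, -25, 0, 0, 0], [-24, 0, -25, 0, 0, 0], [-24, 0, -25, 0, 0, 0], [-24, 0, -25, 0, 0, 0], [-24, 0, -25, 0, 0, 0]]}}

```text
time: 1.35
tcp_pos: [0.4226, -0.0091, 0.208]
tool_rot: [-0.429, 1.999, -1.987]
ft_force: [1.3, -0.1, -0.1]
opening: 0.004
```

Call:
{"op": "carry_out", "data": {"targets": [[0, 0, 0, 0.2, 0.9, 0.5], [0, 0, 0, 0.2, 0.9, 0.5], [0, 0, 0, 0.2, 0.9, 0.5], [0, 0, 0, 0.2, 0.9, 0.5], [0, 0, 0, 0.2, 0.9, 0.5]]}}

```text
time: 1.77
tcp_pos: [0.4263, -0.0007, 0.2063]
tool_rot: [0.222, 2.057, -2.122]
ft_force: [0.6, 0.6, 0.1]
opening: 0.004
```

Run:
```python
from h import *
from cell import *
s=read_state()
plan(s,(-120,-30,200),25,-1)
```

```text
t 1.77 case xyz [-125.   -12.   206.3] ft case [0.3 0.8 0.1] open 0.0 q [-0.01 -0.03  2.04 -0.03  0.9   1.56]
turn units [1.22 4.65 2.24]
shift mm [ 4.3  6.1 18.3]
tool axes x,y,z in case: [[-0.89, -0.4, -0.23], [0.22, 0.06, -0.97], [0.41, -0.91, 0.03]]
```

Call:
{"op": "carry_out", "data": {"targets": [[0, 0, 4, 0.2, 0.9, 0.5], [0, 0, 4, 0.2, 0.9, 0.5], [0, 0, 4, 0.2, 0.9, 0.5], [0, 0, 4, 0.2, 0.9, 0.5], [0, 0, 4, 0.3, 0.8, 0.4]]}}

```text
time: 2.18
tcp_pos: [0.4204, -0.021, 0.2053]
tool_rot: [0.913, 2.01, -2.18]
ft_force: [-0.3, -0.2, 0.6]
opening: 0.008
```

Run:
```python
from h import *
from cell import *
s=read_state()
plan(s,(-105,-32,140),25,-1)
d=snapshot("scene");cv2.imwrite("pics/scene1.png",cv2.resize(d["image"][:300,100:500,::-1],None,fx=2,fy=2))
```

```text
t 2.18 case xyz [-122.4  -33.   205.3] ft case [-0.2 -0.3  0.6] open 0.01 q [ 0.08 -0.12  2.19 -0.31  0.68  2.25]
turn units [ 0.14 -0.03 -0.2 ]
shift mm [13.  66.4 -0.1]
tool axes x,y,z in case: [[-0.9, 0.0, -0.44], [0.44, 0.01, -0.9], [0.0, -1.0, -0.01]]
```

View pics/scene1.png

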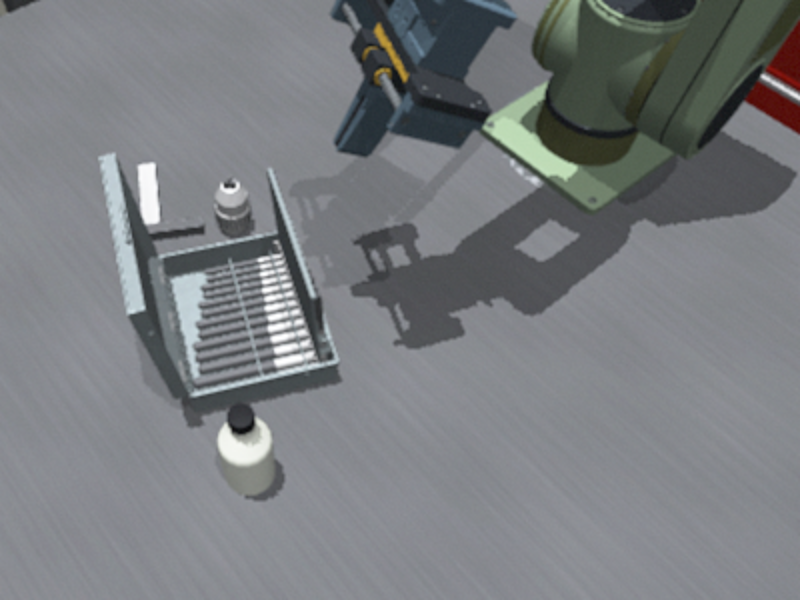

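Call:
{"op": "carry_out", "data": {"targets": [[2, 18, 0, 0, 0, 0], [2, 18, 0, 0, 0, 0], [2, 18, 0, 0, 0, 0], [2, 18, 0, 0, 0, 0], [2, 10, 0, 0, 0, 0]]}}

```text
time: 2.65
tcp_pos: [0.446, -0.0291, 0.1265]
tool_rot: [0.903, 2.007, -2.174]
ft_force: [-0.2, -0.3, 0.7]
opening: 0.004
```

Run:
```python
from h import *
from cell import *
s=read_state()
plan(s,(-75,-32,128),25,-1)
```

```text
t 2.65 case xyz [-95.8 -30.5 126.5] ft case [-0.1 -0.4  0.7] open 0.0 q [ 0.04  0.04  2.29 -0.43  0.43  2.36]
turn units [ 0.19  0.07 -0.24]
shift mm [-19.3   7.8   1.8]
tool axes x,y,z in case: [[-0.9, -0.01, -0.44], [0.44, 0.02, -0.9], [0.01, -1.0, -0.01]]
```

Run:
```python
import numpy as np
np.set_printoptions(precision=1,suppress=True)
t=np.radians(25);perp=np.array([np.cos(t),np.sin(t)]);a=np.array([np.sin(t),-np.cos(t)])
H=np.array([-62,24]);p=np.array([-95.8,126.5])
for f in list(range(86,24,-10))+[25,20,15,10,5,0,-2]:
    ph=np.radians(f);u=np.array([np.cos(ph),np.sin(ph)]);n=np.array([-u[1],u[0]])
    if f>=25: q=H+u*(108+8*(86-f)/61)+n*1.5-16*perp
    else: q=H+u*84+n*1.5+16*perp
    d=q-p;print(f,q,"tool x,y",np.array([-d@perp,d@a]));p=q
```

```text
86 [-70.5 125.1] tool x,y [-22.4  12. ]
76 [-51.5 123.7] tool x,y [-16.6   9.3]
66 [-32.9 118.9] tool x,y [-14.9  12.2]
56 [-15.2 110.9] tool x,y [-12.7  14.8]
46 [ 1.1 99.7] tool x,y [-10.  17.]
36 [15.3 85.8] tool x,y [-7.  18.7]
26 [27.  69.4] tool x,y [-3.7 19.8]
25 [28.  67.6] tool x,y [-0.2  2. ]
20 [30.9 60.9] tool x,y [0.2 7.3]
15 [33.3 54. ] tool x,y [0.8 7.3]
10 [35.  46.8] tool x,y [1.5 7.2]
5 [36.1 39.6] tool x,y [2.1 7. ]
0 [36.5 32.3] tool x,y [2.7 6.8]
-2 [36.5 29.3] tool x,y [1.2 2.7]
```

Call:
{"op": "carry_out", "data": {"targets": [[-8, 4, 0, 0, 0, 0], [-8, 4, 0, 0, 0, 0], [-8, 4, 0, 0, 0, 0], [-8, 5, 0, 0, 0, 0], [-8, 5, 0, 0, 0, 0]]}}

```text
time: 3.07
tcp_pos: [0.4882, -0.0481, 0.1212]
tool_rot: [0.888, 2.01, -2.184]
ft_force: [-2.9, 1.7, -0.7]
opening: 0.004
```

Run:
```python
from h import *
from cell import *
s=read_state()
plan(s,(-33,-32,119),25,-1)
d=snapshot("scene");cv2.imwrite("pics/scene2.png",cv2.resize(d["image"][:300,100:500,::-1],None,fx=2,fy=2))
```

```text
t 3.07 case xyz [-49.4 -31.4 121.2] ft case [-3.4  0.4 -0.7] open 0.0 q [-0.02  0.11  2.21 -0.38  0.42  2.25]
turn units [ 0.14  0.14 -0.12]
shift mm [-13.9   9.1   0.9]
tool axes x,y,z in case: [[-0.9, -0.01, -0.43], [0.43, 0.01, -0.9], [0.02, -1.0, -0.01]]
```

View pics/scene2.png

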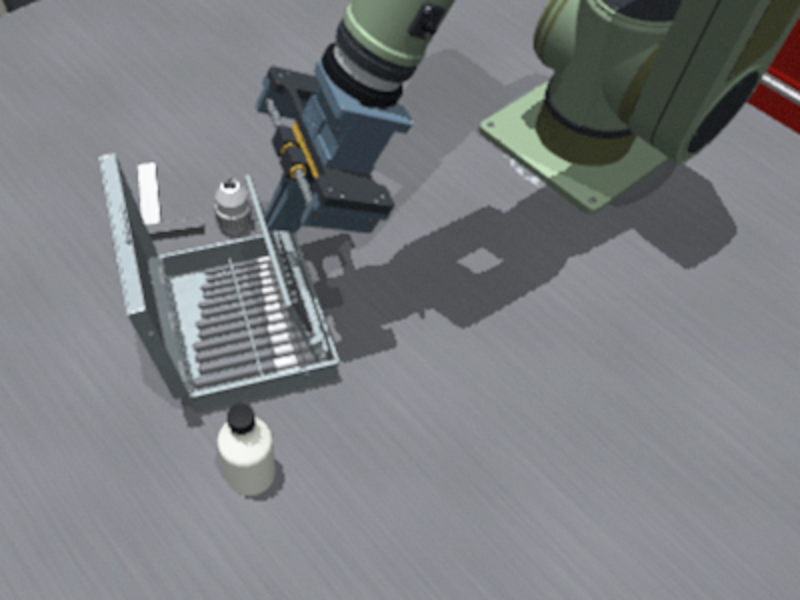

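Call:
{"op": "carry_out", "data": {"targets": [[-7, 5, 0, 0, 0, 0], [-7, 5, 0, 0, 0, 0], [-6, 7, 0, 0, 0, 0], [-6, 8, 0, 0, 0, 0], [-5, 8, 0, 0, 0, 0]]}}

```text
time: 3.53
tcp_pos: [0.5334, -0.0661, 0.1056]
tool_rot: [0.892, 2.008, -2.181]
ft_force: [-1.6, 0.0, 0.3]
opening: 0.002
```

Run:
```python
from h import *
from cell import *
s=read_state()
plan(s,(15,-32,86),25,-1)
```

```text
t 3.53 case xyz [ -0.9 -30.3 105.6] ft case [-1.5 -0.6  0.3] open 0.0 q [-0.06  0.2   2.15 -0.37  0.38  2.21]
turn units [ 0.15  0.13 -0.17]
shift mm [-5.7 24.6  2.1]
tool axes x,y,z in case: [[-0.9, -0.01, -0.44], [0.44, 0.01, -0.9], [0.02, -1.0, -0.01]]
```

Call:
{"op": "carry_out", "data": {"targets": [[-3, 12, 1, 0, 0, 0], [-3, 12, 1, 0, 0, 0], [-2, 10, 0, 0, 0, 0], [-1, 10, 0, 0, 0, 0], [0, 8, 0, 0, 0, 0]]}}

```text
time: 3.95
tcp_pos: [0.5692, -0.0808, 0.0613]
tool_rot: [0.898, 2.004, -2.172]
ft_force: [-1.2, -0.7, 1.3]
opening: 0.0
```

Run:
```python
from h import *
from cell import *
s=read_state()
plan(s,(35,-32,47),25,-1)
d=snapshot("scene");cv2.imwrite("pics/scene3.png",cv2.resize(d["image"][:300,100:500,::-1],None,fx=2,fy=2))
```

```text
t 3.95 case xyz [ 37.9 -29.9  61.3] ft case [-0.8 -1.1  1.3] open 0.0 q [-0.09  0.32  2.14 -0.47  0.27  2.29]
turn units [ 0.19  0.13 -0.25]
shift mm [ 8.9 11.5  2.2]
tool axes x,y,z in case: [[-0.9, -0.01, -0.44], [0.44, 0.02, -0.9], [0.02, -1.0, -0.01]]
```

View pics/scene3.png

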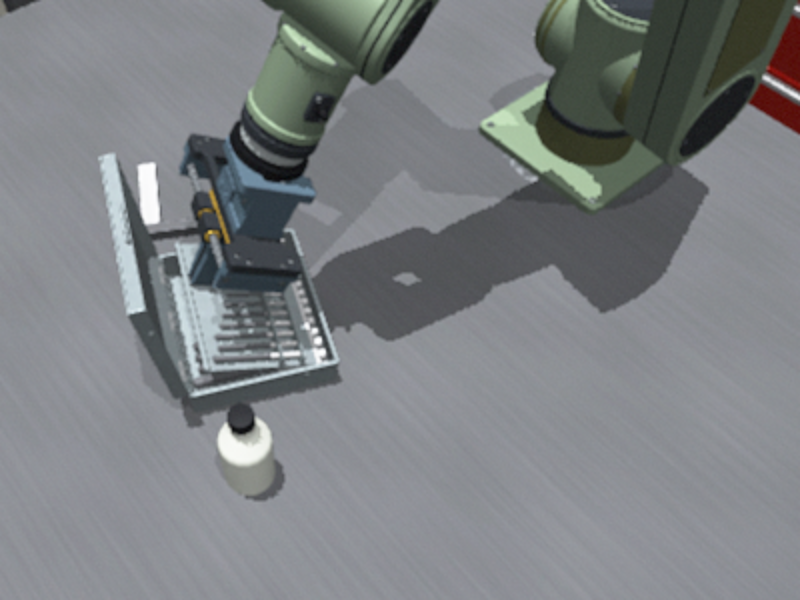

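Call:
{"op": "carry_out", "data": {"targets": [[2, 5, 0, 0, 0, -1], [2, 5, 0, 0, 0, -1], [2, 6, 0, 0, 0, 0], [2, 6, 0, 0, 0, 0], [2, 6, 0, 0, 0, 0]]}}

```text
time: 4.42
tcp_pos: [0.5731, -0.0823, 0.0311]
tool_rot: [-0.74, -2.064, 2.173]
ft_force: [-9.3, 1.5, 39.1]
opening: 0.005
```

Run:
```python
from h import *
from cell import *
s=read_state()
plan(s,(36,-30,25),15,-1)
```

```text
t 4.42 case xyz [ 42.1 -29.7  31.1] ft case [-9.2 -2.3 39.1] open 0.01 q [-0.12  0.4   2.04 -0.18  0.41  1.98]
turn units [ 0.15  0.17 -0.5 ]
shift mm [7.6 4.  0.2]
tool axes x,y,z in case: [[-0.95, -0.01, -0.3], [0.3, 0.01, -0.95], [0.02, -1.0, -0.01]]
```

Call:
{"op": "carry_out", "data": {"targets": [[0, -3, 0, 0, 0, 0], [0, -15, 0, 0, 0, 0], [0, -25, 0, 0, 0, 0], [0, -30, 0, 0, 0, 0], [0, -30, 0, 0, 0, 0]]}}

```text
time: 4.83
tcp_pos: [0.5355, -0.0706, 0.1206]
tool_rot: [-0.722, -2.055, 2.176]
ft_force: [1.2, 0.0, 0.0]
opening: 0.004
```

Run:
```python
from h import *
from cell import *
s=read_state()
plan(s,(10,-30,290),0,-1)
d=snapshot("scene");cv2.imwrite("pics/scene4.png",cv2.resize(d["image"][60:260,120:320,::-1],None,fx=3,fy=3))
d=snapshot("top");cv2.imwrite("pics/top4.png",cv2.resize(d["image"][100:300,200:440,::-1],None,fx=3,fy=3))
```

```text
t 4.83 case xyz [  2.9 -33.7 120.6] ft case [1.1 0.5 0. ] open 0.0 q [-0.1   0.23  2.   -0.14  0.63  1.95]
turn units [ 0.03  0.22 -3.37]
shift mm [ -55.9 -160.1   -3.5]
tool axes x,y,z in case: [[-0.96, -0.02, -0.29], [0.29, 0.01, -0.96], [0.02, -1.0, 0.0]]
```

View pics/scene4.png

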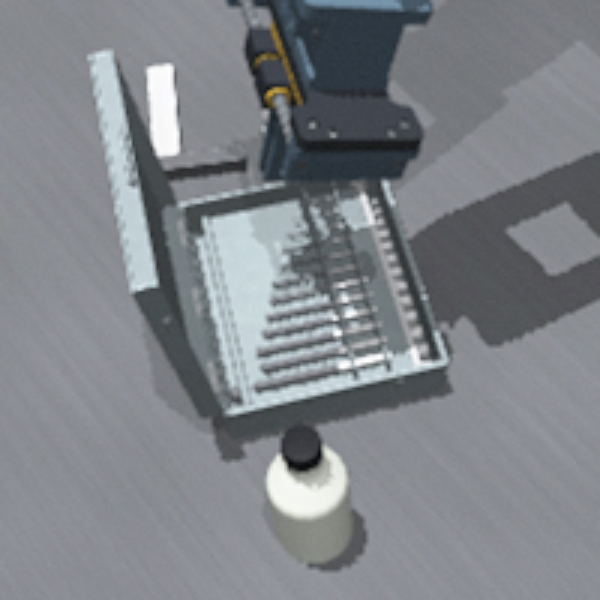

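View pics/top4.png

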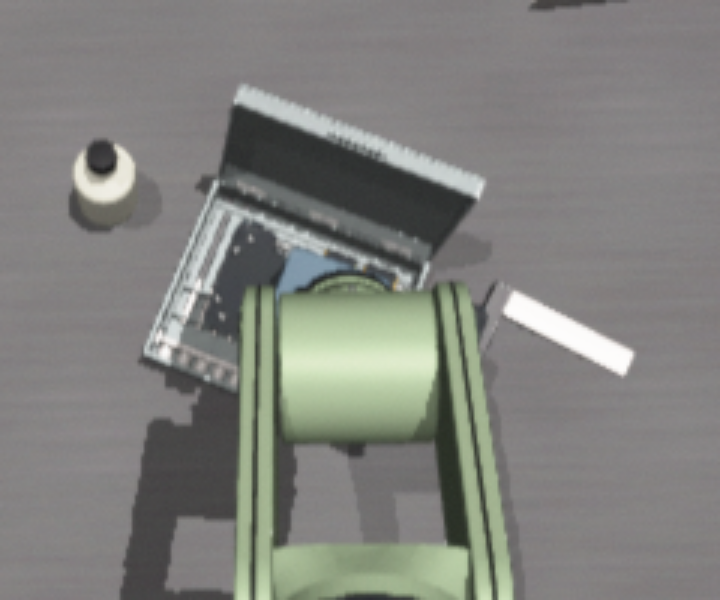

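Call:
{"op": "carry_out", "data": {"targets": [[-9, -32, 0, 0, 0, 0], [-9, -32, 0, 0, 0, 0], [-9, -32, 0, 0, 0, 0], [-9, -32, 0, 0, 0, 0], [-9, -32, 0, 0, 0, 0]]}}

```text
time: 5.35
tcp_pos: [0.5247, -0.0693, 0.2807]
tool_rot: [-0.707, -2.041, 2.181]
ft_force: [1.5, -1.0, -0.6]
opening: 0.007
```

Call:
{"op": "carry_out", "data": {"targets": [[0, 0, 0, 0, 0, -0.7], [0, 0, 0, 0, 0, -0.7], [0, 0, 0, 0, 0, -0.7], [0, 0, 0, 0, 0, -0.7], [0, 0, 0, 0, 0, -0.7]]}}

```text
time: 5.77
tcp_pos: [0.5242, -0.0709, 0.2832]
tool_rot: [-0.374, -1.986, 2.014]
ft_force: [-0.5, -0.2, 0.1]
opening: 0.006
```

Run:
```python
from h import *
from cell import *
s=read_state()
plan(s,(155,-10,260),0,-1)
```

```text
t 5.77 case xyz [ -7.4 -38.4 283.2] ft case [-0.4 -0.4  0.1] open 0.01 q [-0.15  0.22  1.53 -0.01  1.41  1.81]
turn units [-0.2   0.14  0.19]
shift mm [-163.1   20.   -26.7]
tool axes x,y,z in case: [[-1.0, -0.01, 0.02], [-0.02, -0.02, -1.0], [0.01, -1.0, 0.02]]
```

Call:
{"op": "carry_out", "data": {"targets": [[-35, 0, -5, 0, 0, 0], [-35, 0, -5, 0, 0, 0], [-35, 0, -5, 0, 0, 0], [-35, 0, -5, 0, 0, 0], [-30, 5, -5, 0, 0, 0]]}}

```text
time: 6.18
tcp_pos: [0.6926, -0.1174, 0.2634]
tool_rot: [-0.372, -1.964, 2.017]
ft_force: [-1.1, 0.5, 0.8]
opening: 0.009
```

Run:
```python
from h import *
from cell import *
s=read_state()
plan(s,(155,-10,168),0,-1)
```

```text
t 6.18 case xyz [165.8 -15.4 263.4] ft case [-1.2  0.   0.8] open 0.01 q [-0.17  0.53  1.11 -0.03  1.53  1.8 ]
turn units [-0.36  0.03  0.27]
shift mm [ 8.5 95.4 -8.4]
tool axes x,y,z in case: [[-1.0, -0.0, 0.02], [-0.02, -0.03, -1.0], [0.0, -1.0, 0.03]]
```

Call:
{"op": "carry_out", "data": {"targets": [[0, 20, -1, 0, 0, 0], [0, 20, -1, 0, 0, 0], [0, 20, -1, 0, 0, 0], [1, 20, -1, 0, 0, 0], [1, 15, -1, 0, 0, 0]]}}

```text
time: 6.6
tcp_pos: [0.6964, -0.1196, 0.1488]
tool_rot: [-0.379, -1.944, 2.026]
ft_force: [-0.3, 0.1, -0.7]
opening: 0.006
```

Run:
```python
from h import *
from cell import *
s=read_state()
plan(s,(135,-10,168),0,-1)
d=snapshot("scene");cv2.imwrite("pics/scene5.png",cv2.resize(d["image"][30:260,120:380,::-1],None,fx=2.6,fy=2.6))
d=snapshot("top");cv2.imwrite("pics/top5.png",cv2.resize(d["image"][100:300,200:440,::-1],None,fx=3,fy=3))
```

```text
t 6.60 case xyz [170.1 -15.9 148.8] ft case [-0.3 -0.  -0.7] open 0.01 q [-0.17  0.59  1.29 -0.04  1.3   1.82]
turn units [-0.52 -0.06  0.25]
shift mm [ 35.6 -18.7  -4.9]
tool axes x,y,z in case: [[-1.0, 0.01, 0.02], [-0.02, -0.05, -1.0], [-0.01, -1.0, 0.05]]
```

View pics/scene5.png

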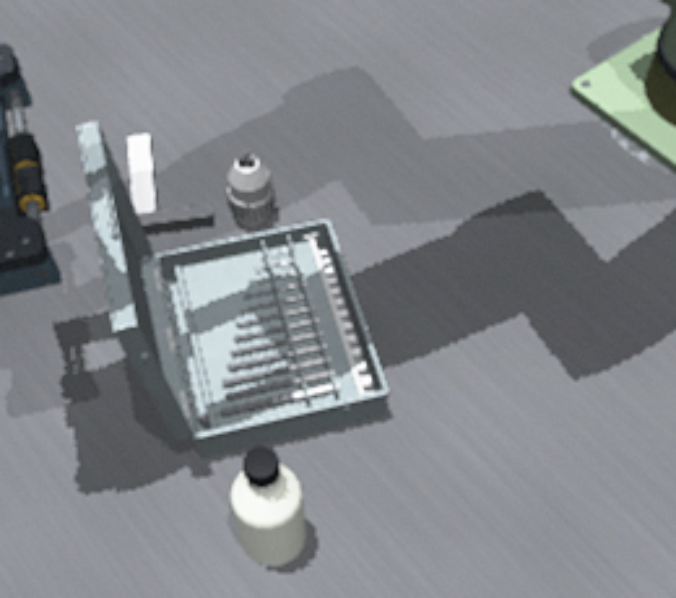

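View pics/top5.png

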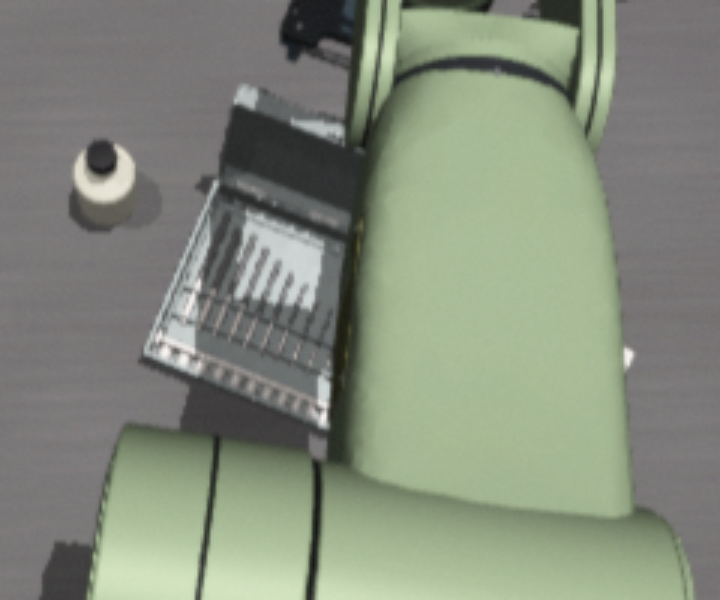

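Call:
{"op": "carry_out", "data": {"targets": [[8, -4, -1, -0.1, 0, 0.05], [8, -4, -1, -0.1, 0, 0.05], [8, -4, -1, -0.1, 0, 0.05], [6, -3, -1, -0.1, 0, 0.05], [6, -3, -1, -0.1, 0, 0.05]]}}

```text
time: 7.12
tcp_pos: [0.6633, -0.0999, 0.1644]
tool_rot: [-0.41, -1.991, 1.999]
ft_force: [-0.1, 0.2, 0.4]
opening: 0.007
```

Run:
```python
from h import *
from cell import *
s=read_state()
plan(s,(110,-10,168),0,-1)
import numpy as np
p=None
for th in (1.6,1.5,1.4,1.3,1.2,1.1,1,.9,.8,.7,.6,.5,.4,.3,.2,.1,0):
    ss=140+6*(1.6-th)/1.6
    P=np.array([80-ss*np.cos(th)+16*np.sin(th)+16,40+ss*np.sin(th)+16*np.cos(th)])
    print(th,P.round(1),None if p is None else (P-p).round(1));p=P
```

```text
t 7.12 case xyz [132.  -10.6 164.4] ft case [-0.1  0.1  0.4] open 0.01 q [-0.16  0.5   1.4  -0.    1.24  1.82]
turn units [-0.05 -0.08  0.03]
shift mm [22.  -3.5 -0.5]
tool axes x,y,z in case: [[-1.0, 0.01, 0.0], [-0.0, -0.0, -1.0], [-0.01, -1.0, 0.0]]
1.6 [116.1 179.5] None
1.5 [102.  181.2] [-14.1   1.7]
1.4 [ 87.8 181.4] [-14.2   0.3]
1.3 [ 73.7 180.3] [-14.2  -1.2]
1.2 [ 59.6 177.7] [-14.   -2.6]
1.1 [ 45.9 173.7] [-13.7  -4. ]
1 [ 32.6 168.3] [-13.3  -5.4]
0.9 [ 19.9 161.7] [-12.7  -6.7]
0.8 [  7.8 153.7] [-12.   -7.9]
0.7 [ -3.4 144.6] [-11.2  -9.1]
0.6 [-13.6 134.4] [-10.3 -10.2]
0.5 [-22.8 123.1] [ -9.2 -11.2]
0.4 [-30.9 111. ] [ -8.1 -12.1]
0.3 [-37.7  98.1] [ -6.8 -12.9]
0.2 [-43.2  84.5] [ -5.5 -13.6]
0.1 [-47.3  70.5] [ -4.1 -14.1]
0 [-50.  56.] [ -2.7 -14.5]
```

Call:
{"op": "carry_out", "data": {"targets": [[8, 0, 0, 0, 0, 0], [8, 0, 0, 0, 0, 0], [8, -1, 0, 0, 0, 0], [8, -1, 0, 0, 0, 0], [8, -1, 0, 0, 0, 0]]}}

```text
time: 7.53
tcp_pos: [0.627, -0.0841, 0.1716]
tool_rot: [-0.428, -1.997, 2.005]
ft_force: [3.5, -1.6, -1.9]
opening: 0.004
```

Run:
```python
from h import *
from cell import *
s=read_state()
plan(s,(46,-10,170),0,-1)
d=snapshot("scene");cv2.imwrite("pics/scene6.png",cv2.resize(d["image"][30:260,120:380,::-1],None,fx=2.6,fy=2.6))
```

```text
t 7.53 case xyz [ 92.4 -10.3 171.6] ft case [ 3.8 -0.1 -1.9] open 0.0 q [-0.15  0.43  1.5  -0.01  1.2   1.83]
turn units [-0.02 -0.09 -0.15]
shift mm [46.4  1.   0.1]
tool axes x,y,z in case: [[-1.0, 0.01, -0.01], [0.01, -0.0, -1.0], [-0.01, -1.0, 0.0]]
```

View pics/scene6.png

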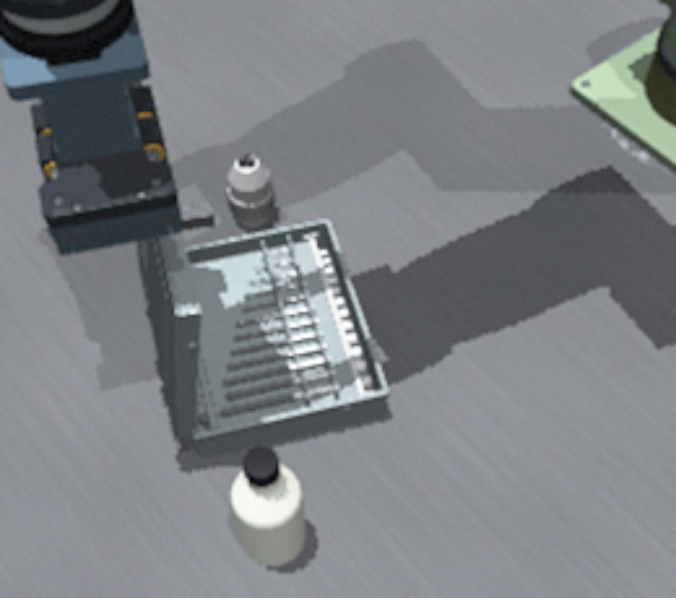

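Call:
{"op": "carry_out", "data": {"targets": [[10, 0, 0, 0, 0, 0], [10, 0, 0, 0, 0, 0], [10, 0, 0, 0, 0, 0], [10, 1, 0, 0, 0, 0], [10, 2, 0, 0, 0, 0]]}}

```text
time: 8.0
tcp_pos: [0.5784, -0.0629, 0.1689]
tool_rot: [-0.431, -1.997, 2.007]
ft_force: [2.0, -0.7, 0.0]
opening: 0.006
```

Run:
```python
from h import *
from cell import *
s=read_state()
plan(s,(8,-10,152),0,-1)
```

```text
t 8.00 case xyz [ 39.3  -9.8 168.9] ft case [2.1 0.1 0. ] open 0.01 q [-0.12  0.35  1.63 -0.01  1.14  1.86]
turn units [-0.02 -0.09 -0.18]
shift mm [31.6 16.4  0.4]
tool axes x,y,z in case: [[-1.0, 0.01, -0.02], [0.02, -0.0, -1.0], [-0.01, -1.0, 0.0]]
```

Call:
{"op": "carry_out", "data": {"targets": [[11, 5, 0, 0, 0, 0], [10, 5, 0, 0, 0, 0], [10, 6, 0, 0, 0, 0], [8, 6, 0, 0, 0, 0], [8, 7, 0, 0, 0, 0]]}}

```text
time: 8.42
tcp_pos: [0.5316, -0.0425, 0.1405]
tool_rot: [-0.434, -1.999, 2.008]
ft_force: [0.6, -0.6, -0.2]
opening: 0.007
```

Run:
```python
from h import *
from cell import *
s=read_state()
plan(s,(-31,-10,111),0,-1)
d=snapshot("scene");cv2.imwrite("pics/scene7.png",cv2.resize(d["image"][30:260,120:380,::-1],None,fx=2.6,fy=2.6))
```

```text
t 8.42 case xyz [-11.7  -9.3 140.5] ft case [ 0.8 -0.3 -0.2] open 0.01 q [-0.1   0.3   1.79 -0.01  1.03  1.89]
turn units [-0.01 -0.08 -0.22]
shift mm [19.9 29.1  0.8]
tool axes x,y,z in case: [[-1.0, 0.01, -0.02], [0.02, -0.0, -1.0], [-0.01, -1.0, 0.0]]
```

View pics/scene7.png

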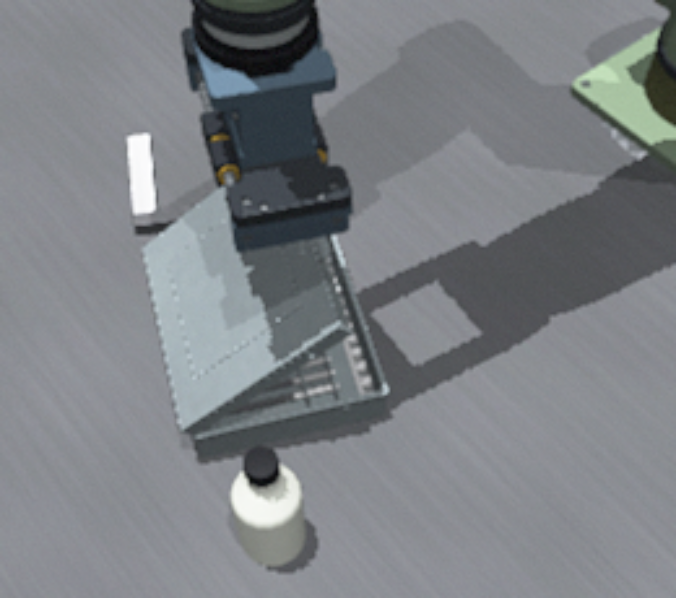

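Call:
{"op": "carry_out", "data": {"targets": [[4, 7, 0, 0, 0, 0], [4, 7, 0, 0, 0, 0], [4, 7, 0, 0, 0, 0], [3, 7, 0, 0, 0, 0], [3, 7, 0, 0, 0, 0]]}}

```text
time: 8.88
tcp_pos: [0.5095, -0.0333, 0.1024]
tool_rot: [-0.426, -1.997, 2.005]
ft_force: [-0.1, 0.3, 1.9]
opening: 0.006
```

Call:
{"op": "carry_out", "data": {"targets": [[3, 6, 0, 0, 0, 0], [3, 6, 0, 0, 0, 0], [2, 6, 0, 0, 0, 0], [2, 6, 0, 0, 0, 0], [2, 5, 0, 0, 0, 0]]}}

```text
time: 9.3
tcp_pos: [0.4981, -0.0284, 0.0692]
tool_rot: [-0.426, -1.997, 2.005]
ft_force: [0.5, -1.1, 0.9]
opening: 0.006
```

Run:
```python
from h import *
from cell import *
s=read_state()
plan(s,(-48,-10,56),0,-1)
```

```text
t 9.30 case xyz [-48.1  -9.4  69.2] ft case [ 0.9 -0.8  0.9] open 0.01 q [-0.08  0.34  1.95 -0.01  0.84  1.91]
turn units [-0.02 -0.08 -0.13]
shift mm [ 0.1 13.2  0.6]
tool axes x,y,z in case: [[-1.0, 0.01, -0.01], [0.01, -0.0, -1.0], [-0.01, -1.0, 0.0]]
```

Now the last 13 mm, straight down.

Call:
{"op": "carry_out", "data": {"targets": [[1, 4, 0, 0, 0, 0], [0, 3, 0, 0, 0, 0], [0, 3, 0, 0, 0, 0], [0, 2, 0, 0, 0, 0], [0, 1, 0, 0, 0, 0]]}}

```text
time: 9.72
tcp_pos: [0.4959, -0.0276, 0.0562]
tool_rot: [-0.422, -1.995, 2.003]
ft_force: [-4.4, -0.3, 12.8]
opening: 0.0
```

Run:
```python
from h import *
from cell import *
s=read_state()
plan(s,(-48,-10,56),0,-1)
d=snapshot("scene");cv2.imwrite("pics/scene8.png",cv2.resize(d["image"][30:260,120:380,::-1],None,fx=2.6,fy=2.6))
```

```text
t 9.72 case xyz [-50.3  -9.6  56.2] ft case [-3.9 -2.  12.8] open 0.0 q [-0.08  0.36  1.97 -0.01  0.81  1.91]
turn units [-0.03 -0.09 -0.09]
shift mm [-2.3  0.3  0.4]
tool axes x,y,z in case: [[-1.0, 0.01, -0.01], [0.01, -0.0, -1.0], [-0.01, -1.0, 0.0]]
```

View pics/scene8.png

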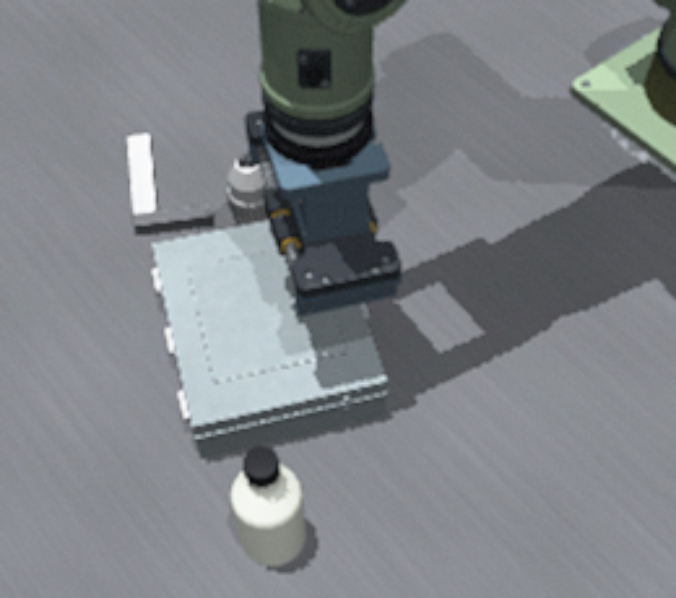

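Call:
{"op": "carry_out", "data": {"targets": [[0, 2, 0, 0, 0, 0], [0, 1, 0, 0, 0, 0], [0, 1, 0, 0, 0, 0], [0, 0, 0, 0, 0, 0], [0, 0, 0, 0, 0, 0]]}}

```text
time: 10.18
tcp_pos: [0.4961, -0.0278, 0.0568]
tool_rot: [-0.425, -1.996, 2.004]
ft_force: [-0.3, 1.1, -0.7]
opening: 0.002
```

Run:
```python
from h import *
from cell import *
plan(read_state(),(-48,-10,56),0,-1)
```

```text
t 10.18 case xyz [-50.1  -9.7  56.8] ft case [-0.7  0.9 -0.7] open 0.0 q [-0.08  0.36  1.97 -0.01  0.81  1.91]
turn units [-0.02 -0.09 -0.11]
shift mm [-2.1  0.8  0.3]
tool axes x,y,z in case: [[-1.0, 0.01, -0.01], [0.01, -0.0, -1.0], [-0.01, -1.0, 0.0]]
```

Call:
{"op": "carry_out", "data": {"targets": [[0, 2, 0, 0, 0, 0], [0, 3, 0, 0, 0, 0], [0, 3, 0, 0, 0, 0], [0, 3, 0, 0, 0, 0], [0, 3, 0, 0, 0, 0]]}}

```text
time: 10.6
tcp_pos: [0.4964, -0.0278, 0.0561]
tool_rot: [-0.427, -1.997, 2.004]
ft_force: [-7.4, 0.4, 27.8]
opening: 0.003
```

Call:
{"op": "carry_out", "data": {"targets": [[0, -2, 0, 0, 0, 0], [0, -10, 0, 0, 0, 0], [0, -25, 0, 0, 0, 0], [0, -30, 0, 0, 0, 0], [0, -35, 0, 0, 0, 0]]}}

```text
time: 11.02
tcp_pos: [0.4901, -0.0272, 0.1552]
tool_rot: [-0.409, -1.989, 2.0]
ft_force: [1.1, -0.2, 0.3]
opening: 0.003
```

Call:
{"op": "carry_out", "data": {"targets": [[20, -30, 0, 0, 0, 0], [20, -30, 0, 0, 0, 0], [20, -30, 0, 0, 0, 0], [0, 0, 0, 0, 0, 0], [0, 0, 0, 0, 0, 0]]}}

```text
time: 11.43
tcp_pos: [0.4374, -0.0026, 0.2547]
tool_rot: [-0.425, -1.995, 2.003]
ft_force: [0.2, -0.2, 0.4]
opening: 0.008
```

Run:
```python
from h import *
from cell import *
plan(read_state())
d=snapshot("scene");cv2.imwrite("pics/scene9.png",cv2.resize(d["image"][70:260,140:290,::-1],None,fx=3,fy=3,interpolation=cv2.INTER_CUBIC))
d=snapshot("top");cv2.imwrite("pics/top9.png",cv2.resize(d["image"][115:265,215:425,::-1],None,fx=3.7,fy=3.7,interpolation=cv2.INTER_CUBIC))
```

```text
t 11.43 case xyz [-114.    -9.4  254.7] ft case [ 0.3 -0.1  0.4] open 0.01 q [-0.03  0.07  1.78 -0.01  1.28  1.95]
tool axes x,y,z in case: [[-1.0, 0.01, -0.01], [0.01, -0.0, -1.0], [-0.01, -1.0, 0.0]]
```

View pics/scene9.png

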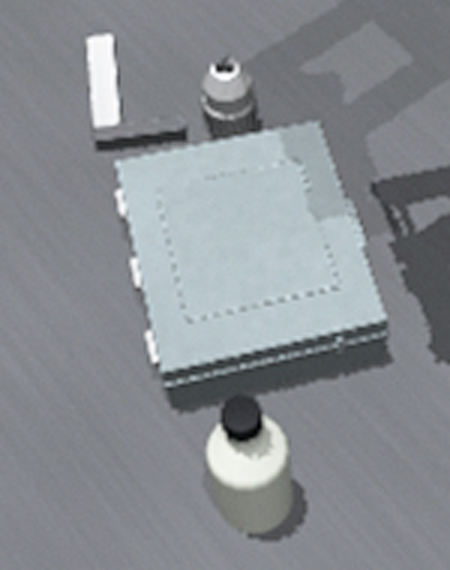

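View pics/top9.png

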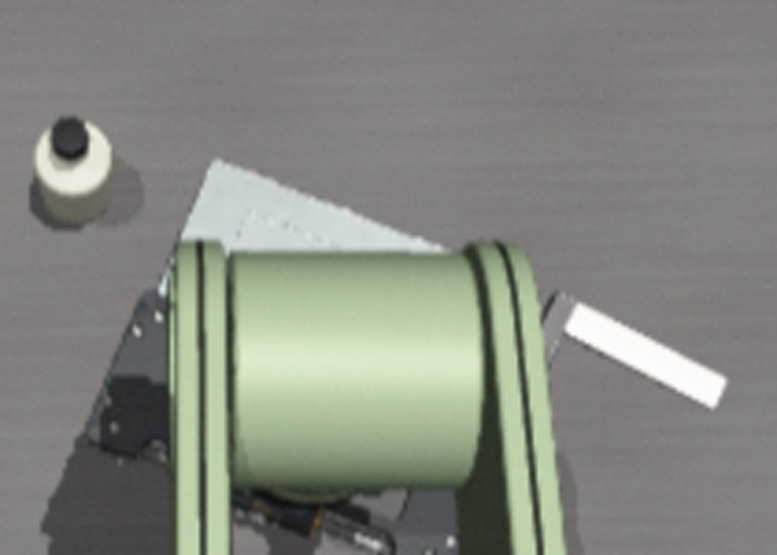

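Call:
{"op": "carry_out", "data": {"targets": [[0, 0, 40, 0, 0, 0], [0, 0, 40, 0, 0, 0], [0, 0, 40, 0, 0, 0], [0, 0, 40, 0, 0, 0], [0, 0, 40, 0, 0, 0]]}}

```text
time: 11.95
tcp_pos: [0.3589, -0.1869, 0.2455]
tool_rot: [-0.394, -2.004, 2.002]
ft_force: [0.9, 0.3, 0.4]
opening: 0.006
```

Call:
{"op": "carry_out", "data": {"targets": [[0, 0, 40, 0, 0, 0], [0, 0, 30, 0, 0, 0], [0, 0, 0, 0, 0, 0], [0, 0, 0, 0, 0, 0], [0, 0, 0, 0, 0, 0]]}}

```text
time: 12.37
tcp_pos: [0.3257, -0.2607, 0.2367]
tool_rot: [-0.389, -1.995, 1.984]
ft_force: [-0.4, 0.8, 0.0]
opening: 0.003
```

Run:
```python
from h import *
from cell import *
plan(read_state())
for n,(x0,x1,y0,y1) in {"scene":(185,285,105,205),"top":(240,365,145,250)}.items():
    d=snapshot(n);k=6
    im=cv2.resize(d["image"][y0:y1,x0:x1,::-1],None,fx=k,fy=k,interpolation=cv2.INTER_CUBIC)
    for th,col in((0,(0,0,255)),(.04,(0,255,255))):
      for y in(-95,95):
        q=(proj(n,w(80-160*np.cos(th)+16*np.sin(th),y,40+160*np.sin(th)+16*np.cos(th)))-[x0,y0]+.5)*k
        cv2.circle(im,(int(q[0]),int(q[1])),3,col,-1)
    cv2.imwrite(f"pics/{n}10.png",im)
```

```text
t 12.37 case xyz [-116.  -290.6  236.7] ft case [-0.7  0.6  0. ] open 0.0 q [-0.7   0.06  1.84 -0.01  1.26  1.28]
tool axes x,y,z in case: [[-1.0, 0.01, 0.02], [-0.02, 0.0, -1.0], [-0.01, -1.0, -0.0]]
```

View pics/scene10.png

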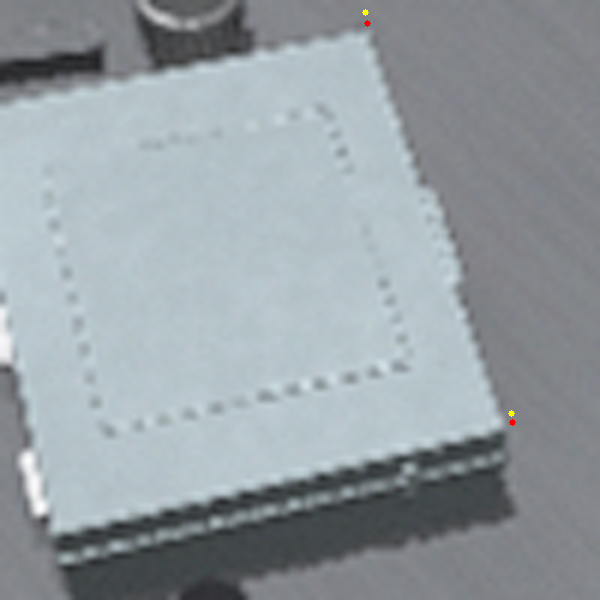

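View pics/top10.png

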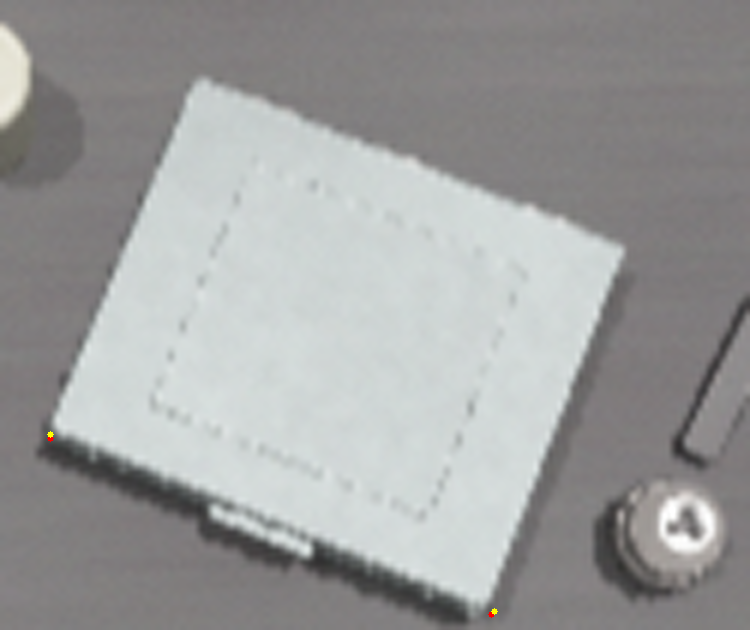

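Run:
```python
from h import *
s=lambda x,y:(x/6+185-.42,y/6+105-.42)
t=lambda x,y:(x/6+240-.42,y/6+145-.42)
for n,a,b in(("front+y",(503,430),(50,437)),("front-y",(370,33),(490,607)),("back+y",(52,533),(203,80))):
    X,g=tri(s(*a),t(*b));d=X-C0;print(n,np.round([d@CX*1e3,d@CY*1e3,X[2]*1e3,g*1e3],1))
```

```text
front+y [-78.   95.   51.1   2.1]
front-y [-78.9 -93.3  53.2   3.3]
back+y [83.1 92.7 52.5  1.4]
```

Run:
```python
from cell import *
print(hand_in())
```

```text
the job is handed in; nothing more can be done
None
```

I closed the case and handed the job in at about 12.4 s of the 67 s allowed. With the fingers shut, I pushed the rack back and down until it lay flat, then reached behind the cover, swung it over and pressed it shut with about 28 N. No verdict was reported, so what follows rests on my own pictures and force readings.

- **Rack:** It lay flat in the pictures taken before I touched the cover. The cover had not moved and stood at about 1.65 rad. The text gives 1.95 rad for fully open, but that is still well above the 1.2 rad limit. Pressing the rack against its stop reached 39 N at the wrist.
- **Cover:** The finger tip stood at 56 mm while pressing, which matches the shut height. Afterwards the front corners measured 51 and 53 mm and the back corner 52.5 mm. The cover is therefore level to about 2 mm, within the 6 mm allowed, though all three readings came out about 4 mm below the stated 56 mm. I put that down to picking and calibration error.
- **Case and bystanders:** The case's corners are within about 3 mm of where they were first measured. The oil bottle and square look unmoved in both views. The chuck looks unmoved too, but I did not measure any of the three again. The gripper is clear of everything.

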